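Lock back the spring collar, hang the weighing scoop, start the parts counter

TASK

The hanging seat on the parts counter's weighing arm is covered by its spring collar: push the collar back by its red thumb piece, turn it so that it stays locked back, and let go. Then hang the stainless weighing scoop by its hook on the bared seat, leave it hanging quietly on its own, and only then press the yellow button to start the scale. Do not disturb the vial rack, the feeler gauge case or the rubber stopper.

Things in the scene. Friction and masses are not known exactly. Their poses are not given: they have to be found in the camera images.
- scale: parts counter scale, fixed. Origin on the counter under the axis of its white mast (50 x 50 mm, 235 high). Grey housing 50 mm high, x -160 to +80, y -60 to +140 mm. The level weighing arm, a 16 mm steel bar 200 mm up, runs from the mast along -y at x 0; an end disc 28 mm across lies at y -145 to -151. Under its root a dark cam reaches 40 mm below the bar's axis, out to y -91.
- collar_slide (a joint): how far the spring collar is pushed back along the arm towards the mast (scale +y), m: 0 at rest (covering the seat), stop at 0.056. The spring pushes it forward with 3 N at 0 to 8 N at 0.056.
- collar (a joint): turn of the collar about the arm, rad: 0 to 0.08 at the start, stop at 1.1; grows as the collar's top moves to scale +x. A bayonet lug lets it turn only while collar_slide is above 0.048; turned past 0.73 (best 0.8 to 1.0) and let go, it springs forward to collar_slide 0.042 into a notch and stays locked.
- collar_pocket (a point): corner of the collar's red thumb piece (L-shaped from above, on top of the collar, moves with it): on the face to push (towards scale -y) of a plate 6 mm thick, square to the arm, reaching 54 mm from the arm's axis. The point is 42 mm from the axis; at +x it is 9.5 mm from the fin's side; at -x the plate goes on for 38 mm. A fingertip here can push the plate back, then the fin sideways.
- collar_fin (a point): middle of the fin of the red thumb piece: 8 mm thick, standing 26 mm forward (scale -y) from the plate's face, up to 56 mm from the arm's axis; it leans 0.15 rad to scale -x at collar 0. The point is 38 mm from the axis. The collar below is an aluminium sleeve 40 mm across (top 20 mm above the axis), 60 mm long, scale y -85 to -145 at rest.
- seat (a point): hanging seat on the arm: point on the arm's axis midway along the 42 mm of bar that is bare when the collar is locked back (scale y -124 mm, height 200 mm). Axes as the scale's.
- start_top (a point): centre of the top of the yellow push button (32 mm across) on the scale's housing, 115 mm from the mast's axis; pressed straight down.
- start (a joint): travel of the button, m: 0 released, 0.006 fully down (5 N); it springs back.
- scoop_grip (a point): middle of the black grip block (24 mm along x, 20 along y, 44 high) on top of the loose stainless weighing scoop, which stands upright, 205 mm high, about 0.32 kg; the point is 185 mm above the underside. x runs along the scoop, z up. Its centre of mass lies some 15 to 20 mm to the +x side, so it tilts about 0.15 rad when let go on the arm. It may hang either way round.
- scoop_hook (a point): point of the scoop where the bar's axis lies when the hook rests on it: 146 mm above the underside, 3 mm to +x of the grip. Axes as the scoop's; the bar enters the hook from below, along y. The hook is a strip 16 mm wide: from its tip (x -34, 116 mm up) to the apex under the grip (160 mm up), sloping down to x +74, 114 mm up, then straight down to the tray.
- scoop_tray (a point): centre of the underside of the scoop's tray, 130 (x) x 70 (y) x 28 mm high, 12 mm to +x of the grip.
- vials: loose white rack with three clear vials with green caps, 130 (x) x 60 (y) x 175 mm high over the caps, about 0.45 kg; origin at the centre of its underside. Bystander.
- gauge: loose chrome feeler gauge case, 110 (x) x 30 x 16 mm; origin at the centre of its underside. Bystander.
- stopper: loose black rubber bin stopper, 64 mm across, 44 mm high; origin at the centre of its underside. Bystander.
Not all that is in view belongs to the job. What is shaped like the part that bears scoop_grip but turquoise is not meant.

How it is judged:
On the way, in this order (a step that is already met when the one before it is completed fails the run):
1. the collar is pushed back, turned and let go, and stays locked back (value of joint collar_slide above 0.036 m and value of joint collar above 0.6 rad and contact force between the fingers and collar below 0.3 N), for 0.3 s.
2. the scoop hangs by its hook on the seat, let go (distance between scoop_hook and seat below 0.018 m and contact force between scoop and scale above 1 N and angle between scoop_grip's own z axis and vertical below 0.45 rad and contact force between the fingers and scoop below 0.3 N), for 0.4 s.
3. the yellow button is pressed (value of joint start above 0.0035 m), for 0.05 s.
At the end, for the whole second after the job is handed in: the collar is locked back (slide above 36 mm, turn above 0.6 rad); the scoop hangs on the arm with its hook within 18 mm of the seat, tilted less than 0.45 rad and at rest; the button has sprung back; rack, gauge case and stopper are within 20 mm of where they were (value of joint collar_slide above 0.036 m and value of joint collar above 0.6 rad and distance between scoop_hook and seat below 0.018 m and contact force between scoop and scale above 1 N and angle between scoop_grip's own z axis and vertical below 0.45 rad and linear speed of scoop below 0.05 m/s and angular speed of scoop below 0.4 rad/s and value of joint start below 0.0015 m and distance of each of vials, gauge, stopper from where it was at the start of the episode below 0.02 m); the robot touches nothing.
It fails at once if the button is pressed while the scoop is not on the arm (value of joint start above 0.003 m and distance between scoop_hook and seat above 0.05 m).
It fails at once if a bystander is shoved or tipped (distance of any of vials, gauge, stopper from where it was at the start of the episode above 0.03 m or angle between any of vials, gauge, stopper's own z axis and vertical above 0.4 rad).
It also fails if it takes over 72 s, if anything falls off the work surface, if the arm or the gripper's body presses on something with over 40 N, if the wrist force passes 120 N, or if a joint passes its speed limit or range.

ROBOT

A 6-joint arm with a two-finger parallel gripper is mounted at the origin on the work surface. World frame = base frame: x ahead of the robot, y to its left, z up, the work surface at z = 0. Lengths are in m, angles in rad, forces in N, time in s.
With the tool pointing down it reaches from about 0.35 to 1 m from the base axis. Payload 7.1 kg.
Tool frame: the origin (TCP) lies at the very end of the fingers, on their centre line; the grasp point (between the pads) lies 19 mm behind it; x points along the fingers, z is the direction in which the jaws open and shut, and the axes are right-handed (so a half turn about x gives the same grasp; the last joint's range is limited). The gripper opens to 85 mm and grips with 20 to 120 N. Pads are 22 mm wide; open, the fingers measure 114 mm over their backs; the gripper's body (76 mm by 85 mm) begins 54 mm behind the grasp point. The pads swing forward as they close: fully open they stand 13 mm farther back than shut.
Start: joints at [1.101, 0.423, 1.63, -0, 1.089, -0.019], TCP at [0.272, 0.563, 0.231] pointing down, gripper open.
Joint ranges: [-3, 3], [-0.9, 2.11], [0.09, 2.58], [-1.31, 4.45], [0.11, 2.69], [-2.54, 2.54]. Speed limits (rad/s): [2.39, 2.39, 3.01, 3.14, 3.14, 3.14].

INTERFACE

Orientations are given as a 3x3 rotation matrix whose columns are the frame's x, y, z axes.
In Python, from bench import * gives the robot as it stands.
- The arm moves only by the tool move_arm, never from a script. Its argument "steps" is text: rows parted by semicolons, each of 6 numbers parted by spaces: the shift along the tool's x, y, z each as a share of 0.5 m, from -1 to 1, then the turn, a rotation vector about the tool's x, y, z each as a share of 90 degrees, from -1 to 1. A call has exactly 10 rows; each row shifts and turns the commanded pose from where the row before left it, along the tool's axes as they then stand; what a row does not reach is not made up. A row lasts 1/8 s, in which the tool goes at most 62.5 mm and 10.7 degrees, less where a joint would pass 70% of its speed; a pose out of reach is approached as far as the arm can. A call with a number of a shift or a turn outside -1 to 1 is refused whole. A call with a gripper value outside its range is refused whole. "grip" is the closure, from -1 (fully open) to 1 (shut), set as the call begins (left out, the last holds). The fingers move at their own pace and stop on an object; "grip_force" is the grip in N (left out, the last holds). Time passes only in rows, so rows that do not move let the fingers close, or fill a call up. It gives the time, the measured TCP pose, the force and the opening at its end, in the units of the state.
- get_state(): the state, without advancing time (a new reading comes with each control period).
- grab_frame(name): name is "side" or "top"; returns the picture (384x512x3 uint8, blue, green, red); there is no depth.
- calibration(name): a dict with "mtx" (3x3 intrinsics, pixels), "extrinsics" (4x4, takes a point from camera to world coordinates). Camera axes: x right, y up, looking along -z (the intrinsics and any distortion apply to the point x, -y, -z); pixel columns grow to the right and rows downward; lengths in m; the calibration is good to about 2 mm. A picture is of the moment at which its call begins. calibration takes no time and is no camera call.
- job_done(): hands the job in, once; it reports no verdict.
The state is a dict: "time": time; "joint_pos": joint angles; "qd": joint speeds; "joint_efforts": joint torques, N m; "ee_pos": TCP position; "ee_rot": TCP orientation; "force": force on the tool from outside, world axes, zero at the start; "moment": the same for the moment, N m; "gripper_width": opening from 0.0 (shut) to 1.0 (fully open).
Only numpy, scipy, OpenCV 4.12 (cv2) and the standard library are available. Lean on these libraries where they do the work, as an engineer would, in place of code of your own. Each camera call takes 0.05 s, during which the arm holds its last target. There are 200 camera calls.

## Working session

There is one attempt and no reset: what is moved stays moved. The work goes in short steps, Python scripts to look and compute and a tool call to move; the robot and the scene stay as the last step left them, time stands still between calls to the robot, and variables do not carry over. Pictures are saved under pics/ and viewed, about 8 in all and at most 12, crops included, and the job is handed in when it is done.

Besides the shell and the picture viewer there is one more tool, called after "Emit:" as a command line: name --argument value ..., lists and objects as JSON in quotes. move_arm: Moves the arm, as the interface text tells. Its arguments: {"type":"object","properties":{"steps":{"type":"string"},"grip":{"type":"number"},"grip_force":{"type":"number"}},"required":["steps"]}

```bash
mkdir -p pics; ls
python3 - <<'E'
from bench import *
import cv2,numpy as np
s=get_state();print({k:np.round(v,3).tolist() for k,v in s.items()})
for n in("side","top"):
    f=grab_frame(n);cv2.imwrite(f"pics/{n}0.png",f)
    c=calibration(n);print(n,np.round(c["mtx"],1).tolist(),np.round(c["extrinsics"],4).tolist(),c.keys())
a=cv2.imread("pics/side0.png");b=cv2.imread("pics/top0.png")
E
```

```text
pics
{'time': 0.0, 'joint_pos': [1.101, 0.424, 1.631, -0.0, 1.089, -0.019], 'qd': [-0.001, 0.001, 0.0, -0.001, -0.002, -0.001], 'joint_efforts': [0.0, -55.737, -28.175, 0.0, 0.007, 0.0], 'ee_pos': [0.272, 0.562, 0.231], 'ee_rot': [[-0.001, -0.9, 0.436], [-0.001, 0.436, 0.9], [-1.0, 0.0, -0.002]], 'force': [0.418, 0.718, -1.518], 'moment': [-0.02, -0.016, 0.01], 'gripper_width': 1.0}
side [[453.9, 0.0, 244.2], [0.0, 453.9, 194.7], [0.0, 0.0, 1.0]] [[0.9957, 0.0713, -0.0592, 0.4657], [-0.0904, 0.605, -0.7911, -1.0333], [-0.0205, 0.7931, 0.6088, 0.84], [0.0, 0.0, 0.0, 1.0]] dict_keys(['mtx', 'extrinsics'])
top [[408.9, 0.0, 260.4], [0.0, 408.9, 187.0], [0.0, 0.0, 1.0]] [[-0.0277, 0.9852, -0.1691, 0.369], [-0.9996, -0.0255, 0.0154, -0.152], [0.0109, 0.1695, 0.9855, 1.1391], [0.0, 0.0, 0.0, 1.0]] dict_keys(['mtx', 'extrinsics'])
```

View pics/side0.png

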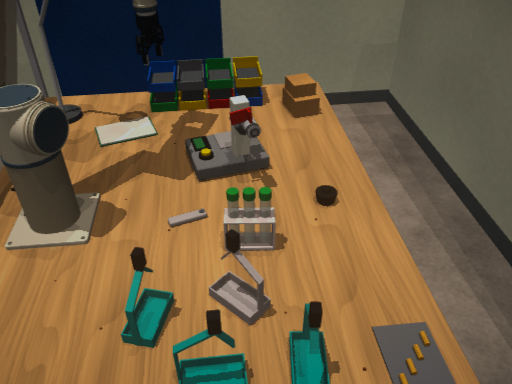

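View pics/top0.png

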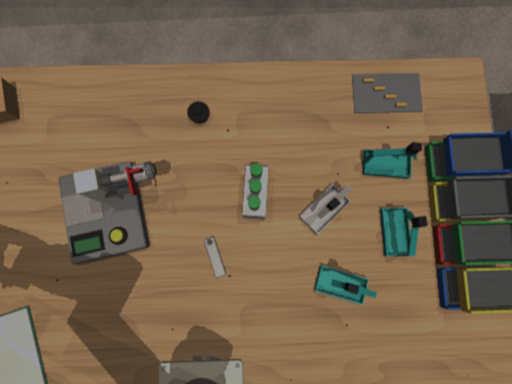

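Side view: the steel scoop is at about (240,290) and the scale at (228,150), with the red thumb piece at (240,115). Top view: the steel scoop is at (326,207) and the scale at (105,210). What could be taken for the scoop: turquoise at top (388,163), (398,231) and (342,284), and the stainless one at (326,207). I choose the stainless one and will check it in a crop.

```bash
cat > h.py <<'E'
import cv2,numpy as np
from bench import *
def cam(n):
    c=calibration(n);return np.array(c["mtx"]),np.array(c["extrinsics"])
def ray(n,p):
    K,E=cam(n);d=np.array([(p[0]-K[0,2])/K[0,0],-(p[1]-K[1,2])/K[1,1],-1]);d=E[:3,:3]@d
    return E[:3,3],d/np.linalg.norm(d)
def plane(n,p,z):
    o,d=ray(n,p);return o+d*(z-o[2])/d[2]
def tri(ps,pt):
    o1,d1=ray("side",ps);o2,d2=ray("top",pt)
    t=np.linalg.lstsq(np.stack([d1,-d2],1),o2-o1,rcond=None)[0]
    a,b=o1+t[0]*d1,o2+t[1]*d2;return (a+b)/2,np.linalg.norm(a-b)
def proj(n,P):
    K,E=cam(n);q=E[:3,:3].T@(np.asarray(P)-E[:3,3]);return np.array([K[0,2]+K[0,0]*q[0]/-q[2],K[1,2]-K[1,1]*q[1]/-q[2]])
def crop(f,x0,x1,y0,y1,s):
    return cv2.resize(f[y0:y1,x0:x1],None,fx=s,fy=s,interpolation=cv2.INTER_CUBIC)
E
python3 - <<'E'
from h import *
a=cv2.imread("pics/side0.png");b=cv2.imread("pics/top0.png")
A=np.hstack([crop(a,180,280,90,190,4),crop(b,55,155,155,255,4)])
B=np.hstack([crop(a,200,280,225,325,3.0)[:200+100],crop(b,290,370,157,257,3.0)])
B=cv2.resize(B,(480,300));B=np.hstack([B,np.zeros((300,320,3),np.uint8)])
cv2.imwrite("pics/c1.png",np.vstack([A[:,:],B])[:600] if 0 else A)
B=np.hstack([crop(a,200,280,225,325,5),crop(b,290,370,157,257,5)]);cv2.imwrite("pics/c2.png",B)
for n,f in(("side",a),("top",b)):
    hsv=cv2.cvtColor(f,cv2.COLOR_BGR2HSV)
    for nm,lo,hi in(("yel",(22,120,120),(35,255,255)),("red",(0,150,90),(6,255,255)),("red2",(174,150,90),(180,255,255)),("blk",(0,0,0),(180,255,45))):
        m=cv2.inRange(hsv,lo,hi);k,l,st,ce=cv2.connectedComponentsWithStats(m)
        print(n,nm,[(np.round(ce[i],1).tolist(),st[i].tolist()) for i in range(1,k) if 12<st[i,4]<900])
E
```

```text
side yel [([245.0, 56.4], [233, 56, 25, 2, 25]), ([259.3, 67.6], [257, 61, 6, 14, 29]), ([234.5, 68.3], [233, 62, 4, 14, 26]), ([205.4, 150.8], [201, 148, 10, 6, 43])]
side red [([241.9, 110.0], [230, 107, 21, 7, 51])]
side red2 []
side blk [([2.1, 33.1], [0, 0, 6, 75, 329]), ([38.8, 4.4], [36, 0, 7, 14, 53]), ([150.9, 77.4], [149, 71, 5, 12, 37]), ([2.8, 83.7], [0, 82, 6, 4, 15]), ([248.0, 91.3], [234, 86, 27, 12, 219]), ([219.8, 93.0], [208, 88, 24, 12, 232]), ([71.8, 109.8], [65, 108, 15, 5, 27]), ([240.9, 129.8], [236, 124, 11, 11, 61]), ([253.9, 132.4], [250, 129, 9, 8, 29]), ([205.7, 142.5], [201, 137, 10, 12, 58]), ([194.8, 145.3], [190, 138, 13, 13, 42]), ([188.6, 152.8], [186, 144, 7, 20, 28]), ([205.8, 156.4], [199, 151, 15, 9, 66]), ([325.4, 195.2], [316, 186, 20, 19, 295]), ([232.3, 240.7], [226, 230, 14, 23, 247]), ([138.2, 259.2], [131, 248, 15, 23, 260]), ([139.0, 304.9], [133, 295, 13, 23, 61]), ([314.5, 314.9], [308, 303, 14, 25, 288]), ([213.4, 322.7], [207, 311, 15, 24, 299]), ([157.1, 332.7], [153, 321, 10, 23, 49]), ([126.5, 329.7], [124, 326, 5, 8, 17]), ([322.7
[... 705 characters left out ...]
 209.1], [130, 174, 19, 73, 192]), ([501.2, 189.5], [457, 178, 55, 36, 248]), ([121.7, 185.9], [116, 184, 12, 4, 21]), ([111.1, 192.7], [106, 191, 11, 5, 33]), ([332.5, 204.0], [327, 199, 12, 11, 78]), ([382.4, 230.9], [380, 210, 6, 45, 62]), ([406.9, 229.5], [405, 213, 5, 37, 60]), ([418.5, 221.5], [411, 217, 16, 10, 121]), ([451.7, 243.8], [442, 222, 23, 43, 581]), ([122.1, 235.5], [113, 227, 14, 17, 71]), ([434.8, 234.4], [433, 227, 4, 16, 36]), ([86.7, 241.2], [70, 230, 35, 27, 292]), ([436.1, 247.6], [435, 244, 4, 9, 16]), ([437.2, 258.0], [436, 254, 4, 9, 16]), ([440.1, 287.0], [437, 268, 8, 40, 163]), ([452.9, 287.6], [447, 270, 14, 37, 341]), ([350.5, 287.5], [344, 283, 14, 10, 96])]
```

View pics/c1.png

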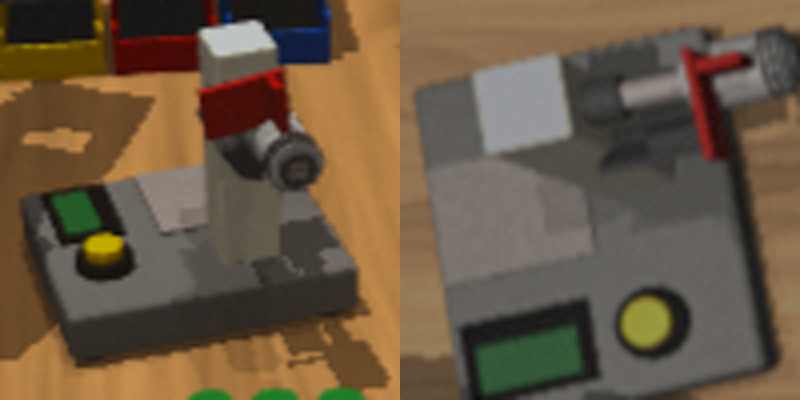

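View pics/c2.png

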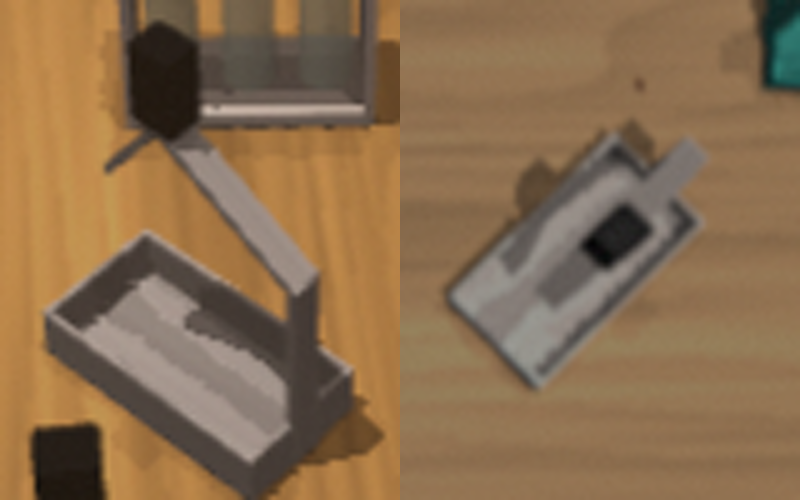

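The crops confirm the stainless scoop. Its grip is at side (232,241) and top (333,204), and the strip falls away to the upper right in the top view, which gives scoop +x. Scale: mast top at top (85.8,181.3), disc at side (253,130.5) and top (149,170), button at side (205,151) and top (116.5,235.5).

Run:
```python
from h import *
r=lambda v:np.round(v,4).tolist()
m=plane("top",(85.75,181.25),.235);print("mast top",r(m), "tri",[r(x) for x in tri((180+238/4,90+39/4),(85.75,181.25))])
cs=[plane("top",(55+(u-400)/4,155+v/4),.235) for u,v in((475,73),(560,55),(572,140),(485,153))]
print([r(c) for c in cs],"edges",[r(np.linalg.norm(cs[i]-cs[i-1])) for i in range(4)])
e=(cs[1]-cs[0]+cs[2]-cs[3]);e2=cs[0]-cs[3]+cs[1]-cs[2];print("yaw",np.arctan2(e[0],-e[1]),np.arctan2(e2[1],e2[0]))
# housing corners at z .05 : top view
hc=[plane("top",(55+(u-400)/4,155+v/4),.05) for u,v in((415,88),(700,28),(772,365))];print("hous",[r(c) for c in hc])
h1=hc[1]-hc[0];h2=hc[1]-hc[2];print("yaw h",np.arctan2(h1[0],-h1[1]),np.arctan2(h2[1],h2[0]),np.linalg.norm(h1),np.linalg.norm(h2))
print("disc",[r(x) for x in tri((253,130.5),(149.5,170.5))])
print("button",[r(x) for x in tri((205.4,151.3),(116.5,235.5))])
print("grip top tri",[r(x) for x in tri((180*0+200+172/5,225+42/5),(333.4,204.2))],r(plane("top",(333.4,204.2),.207)))
# tray rim corners (z .028) top
tc=[plane("top",(290+(u-400)/5,157+v/5),.028) for u,v in((447,295),(538,388),(703,225),(615,133))]
print("tray",[r(c) for c in tc],r(np.mean(tc,0)),[r(np.linalg.norm(tc[i]-tc[i-1])) for i in range(4)])
d=tc[2]-tc[1]+tc[3]-tc[0];print("yaw",np.arctan2(d[1],d[0]))
for n,p,z in(("stop",(198.5,112),.044),("vial",(255,185),.17),("gauge",(215,257),.016)):print(n,r(plane("top",p,z)))
```

```text
mast top [0.5474, 0.2243, 0.235] tri [[0.5506, 0.2256, 0.2326], 0.0055]
[[0.5663, 0.252, 0.235], [0.5755, 0.2049, 0.235], [0.5268, 0.1963, 0.235], [0.5207, 0.2442, 0.235]] edges [0.0463, 0.0479, 0.0495, 0.0483]
yaw 0.15905085270219158 0.1720792389951126
hous [[0.5974, 0.3744, 0.05], [0.6341, 0.1839, 0.05], [0.4056, 0.1308, 0.05]]
yaw h 0.19052484753941967 0.22821340277796595 0.19400301824847851 0.23461331816962455
disc [[0.5779, 0.0917, 0.2004], 0.0038]
button [[0.4365, 0.2075, 0.0703], 0.0034]
grip top tri [[0.4905, -0.3342, 0.2017], 0.0105] [0.4845, -0.3333, 0.207]
tray [[0.4768, -0.2734, 0.028], [0.4251, -0.3205, 0.028], [0.5116, -0.4158, 0.028], [0.5641, -0.3704, 0.028]] [0.4944, -0.345, 0.028] [0.1305, 0.07, 0.1287, 0.0695]
yaw -0.8358032572343517
stop [0.7745, -0.0017, 0.044]
vial [0.5406, -0.1543, 0.17]
gauge [0.373, -0.0415, 0.016]
```

Run:
```python
from h import *
from scipy.optimize import least_squares
T=lambda u,v:("top",(55+(u-400)/4,155+v/4));S=lambda u,v:("side",(180+u/4,90+v/4))
C=[(T(475,73),(25,25,235)),(T(560,55),(25,-25,235)),(T(572,140),(-25,-25,235)),(T(485,153),(-25,25,235)),
(T(415,88),(80,140,50)),(T(700,28),(80,-60,50)),(T(772,365),(-160,-60,50)),
(S(22,200),(-160,140,50)),(S(75,340),(-160,-60,50)),(S(355,270),(80,-60,50)),(S(294,165),(0,-151,200)),(S(199,38),(-25,25,235)),(S(277,40),(25,-25,235))]
W=lambda q,P:np.array([q[0]+np.cos(q[2])*P[0]-np.sin(q[2])*P[1],q[1]+np.sin(q[2])*P[0]+np.cos(q[2])*P[1],P[2]])
f=lambda q:np.concatenate([proj(c[0],W(q,np.array(P)/1000))-c[1] for c,P in C])
s=least_squares(f,[.55,.225,.2],loss="soft_l1");q=s.x;print(np.round(q,4),np.round(f(q).reshape(-1,2),1).tolist())
np.save("scale.npy",q)
inv=lambda p:[round(v*1000,1) for v in(np.cos(q[2])*(p[0]-q[0])+np.sin(q[2])*(p[1]-q[1]),-np.sin(q[2])*(p[0]-q[0])+np.cos(q[2])*(p[1]-q[1]),p[2])]
for nm,p,z in(("plate top -x end",T(714,157),.25),("plate/fin top corner +x",T(690,50),.254),("fin front end top",T(748,60),.255),("fin/plate inner",T(706,75),.255),("plate front edge mid",T(716,110),.254)):print(nm,inv(plane(*p,z)))
print("button",inv([.4365,.2075,.0703]))
for n,p in(("seat",(0,-.124,.2)),("btn?",(-.115*.9,.0,.07))):print(n,W(q,np.array(p)))
```

```text
[0.5487 0.2238 0.2131] [[-0.7, -0.6], [0.1, -1.3], [1.0, -1.2], [0.5, 0.8], [-1.2, 0.1], [0.7, -2.0], [-0.2, 0.2], [-2.6, -0.6], [-3.1, -4.2], [0.3, -0.7], [0.4, 2.2], [-2.0, -2.1], [-0.8, 1.8]]
plate top -x end [np.float64(-58.7), np.float64(-101.0), np.float64(250.0)]
plate/fin top corner +x [np.float64(2.3), np.float64(-100.5), np.float64(254.0)]
fin front end top [np.float64(-11.1), np.float64(-130.6), np.float64(255.0)]
fin/plate inner [np.float64(-13.9), np.float64(-106.6), np.float64(255.0)]
plate front edge mid [np.float64(-34.2), np.float64(-108.0), np.float64(254.0)]
button [np.float64(-113.1), np.float64(7.8), 70.3]
seat [0.57490393 0.10263815 0.2       ]
btn? [0.44752424 0.20194909 0.07      ]
```

Emit:
move_arm --steps "-0.1 0 0 0.0962 0 0;-0.1 0 0 0.0962 0 0;-0.1 0 0 0.0962 0 0;0 0 0 0.0962 0 0;0 0 0 0.0962 0 0;0 0 0 0.0962 0 0;0 -0.1 0 0 0 0;0 -0.1 0 0 0 0;0 -0.1 0 0 0 0;0 -0.1 0 0 0 0" --grip 1

```text
time: 1.35
ee_pos: [0.3146, 0.3654, 0.3809]
ee_rot: [[-0.0, -0.212, 0.977], [-0.001, 0.977, 0.212], [-1.0, -0.0, -0.0]]
force: [0.9, 0.3, 0.3]
gripper_width: -0.002
```

```bash
cat >> h.py <<'E'
def st():
    q=np.load("scale.npy");s=get_state();p=s["ee_pos"];R=np.array(s["ee_rot"])
    c,n=np.cos(q[2]),np.sin(q[2]);RS=np.array([[c,-n,0],[n,c,0],[0,0,1]])
    print("t",s["time"],"scale-frame mm",np.round(RS.T@(np.array(p)-[q[0],q[1],0])*1000,1),"world",np.round(p,4),"F(scale)",np.round(RS.T@s["force"],1),"g",round(float(s["gripper_width"]),3))
    print("toolz ang",round(float(np.arctan2(R[1,2],R[0,2])),3),"down",np.round(R[:,0],3),"q",np.round(s["joint_pos"],2))
E
python3 -c "
from h import *
st()"
```

```text
t 1.35 scale-frame mm [-198.9  187.9  380.9] world [0.3146 0.3654 0.3809] F(scale) [1.  0.1 0.3] g -0.002
toolz ang 0.214 down [-0.    -0.001 -1.   ] q [ 0.84  0.05  1.76 -0.    1.33  0.62]
```

Emit:
move_arm --steps "0 -0.09 0.0489 0 0 0;0 -0.09 0.0489 0 0 0;0 -0.09 0.0489 0 0 0;0 -0.09 0.0489 0 0 0;0 -0.09 0.0489 0 0 0;0 -0.09 0.0489 0 0 0;0 -0.09 0.0489 0 0 0;0.09 0 0 0 0 0;0.07 0 0 0 0 0;0 0 0 0 0 0"

```text
time: 2.6
ee_pos: [0.5467, 0.095, 0.2985]
ee_rot: [[-0.006, -0.211, 0.977], [-0.001, 0.977, 0.211], [-1.0, 0.0, -0.007]]
force: [-1.1, 0.5, 0.3]
gripper_width: -0.002
```

```bash
python3 -c "
from h import *
st()
a=grab_frame('side');b=grab_frame('top')
cv2.imwrite('pics/c3.png',np.hstack([crop(a,190,290,60,160,4),crop(b,70,170,130,230,4)]))"
```

```text
t 2.6 scale-frame mm [ -29.2 -125.5  298.5] world [0.5467 0.095  0.2985] F(scale) [-1.   0.8  0.3] g -0.002
toolz ang 0.213 down [-0.006 -0.001 -1.   ] q [ 0.15  0.25  1.72  0.    1.18 -0.06]
```

View pics/c3.png

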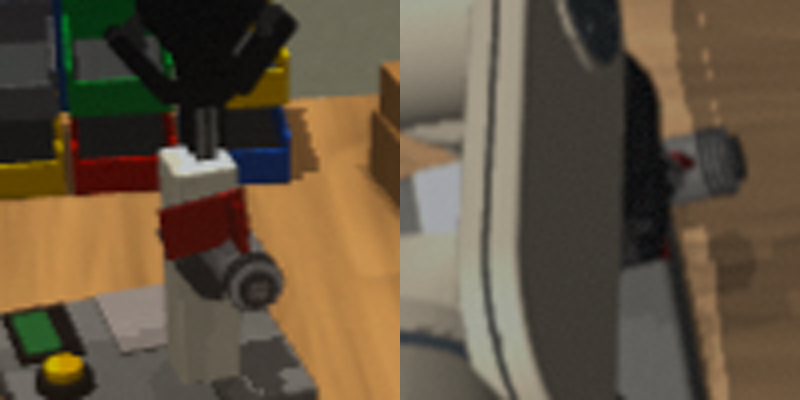

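Fingertips are at side crop (205,157), above the corner and clear of the fin. Now down into the pocket, then push.

Emit:
move_arm --steps "0.06 0 0 0 0 0;0.05 0 0 0 0 0;0.027 0 0 0 0 0;0 0 0 0 0 0;0 0.01 0 0 0 0;0 0.01 0 0 0 0;0 0.01 0 0 0 0;0 0.01 0 0 0 0;0 0 0 0 0 0;0 0 0 0 0 0"

```text
time: 3.95
ee_pos: [0.5445, 0.1149, 0.233]
ee_rot: [[0.0, -0.212, 0.977], [-0.0, 0.977, 0.212], [-1.0, -0.0, 0.0]]
force: [0.7, -3.6, 1.9]
gripper_width: -0.004
```

```bash
python3 -c "
from h import *
st()"
```

```text
t 3.95 scale-frame mm [ -27.2 -105.6  233. ] world [0.5445 0.1149 0.233 ] F(scale) [-0.  -3.7  1.9] g -0.004
toolz ang 0.213 down [ 0. -0. -1.] q [ 0.19  0.32  1.78 -0.    1.04 -0.03]
```

Emit:
move_arm --steps "0.005 0.01 0 0 0 0;0 0.01 0 0 0 0;0 0.01 0 0 0 0;0 0.01 0 0 0 0;0 0.01 0 0 0 0;0 0.01 0 0 0 0;0 0.01 0 0 0 0;0 0.01 0 0 0 0;0 0 0 0 0 0;0 0 0 0 0 0"

```text
time: 5.2
ee_pos: [0.5363, 0.1539, 0.2302]
ee_rot: [[0.001, -0.212, 0.977], [-0.001, 0.977, 0.212], [-1.0, -0.001, 0.001]]
force: [4.0, -6.1, 1.0]
gripper_width: 0.001
```

```bash
python3 -c "
from h import *
st()"
```

```text
t 5.2 scale-frame mm [-26.9 -65.7 230.2] world [0.5363 0.1539 0.2302] F(scale) [ 2.6 -6.8  1. ] g 0.001
toolz ang 0.214 down [ 0.001 -0.001 -1.   ] q [ 0.26  0.33  1.78 -0.    1.03  0.05]
```

Emit:
move_arm --steps "0 0.006 0 0 0 0;0 0.006 0 0 0 0;0 0.004 0 0 0 0;0 0 0 0 0 0;0 0 0 0 0 0;0 0 0 0 0 0;0 0 0 0 0 0;0 0 0 0 0 0;0 0 0 0 0 0;0 0 0 0 0 0"

```text
time: 6.45
ee_pos: [0.5347, 0.1616, 0.2303]
ee_rot: [[0.001, -0.212, 0.977], [-0.001, 0.977, 0.212], [-1.0, -0.001, 0.001]]
force: [2.9, -6.6, 1.9]
gripper_width: -0.005
```

```bash
python3 -c "
from h import *
st()"
```

```text
t 6.45 scale-frame mm [-26.8 -57.9 230.3] world [0.5347 0.1616 0.2303] F(scale) [ 1.4 -7.   1.9] g -0.005
toolz ang 0.213 down [ 0.001 -0.001 -1.   ] q [ 0.27  0.33  1.78 -0.    1.03  0.06]
```

Emit:
move_arm --steps "0 0.004 0 0 0 0;0 0.004 0 0 0 0;0 0 0 0 0 0;0 0 0 0 0 0;0 0 0 0 0 0;0 0 0 0 0 0;0 0 0 0 0 0;0 0 0 0 0 0;0 0 0 0 0 0;0 0 0 0 0 0"

```text
time: 7.7
ee_pos: [0.534, 0.1652, 0.2303]
ee_rot: [[0.001, -0.212, 0.977], [-0.001, 0.977, 0.212], [-1.0, -0.002, 0.001]]
force: [3.8, -7.8, 1.9]
gripper_width: -0.001
```

```bash
python3 -c "
from h import *
st()"
```

```text
t 7.7 scale-frame mm [-26.8 -54.2 230.3] world [0.534  0.1652 0.2303] F(scale) [ 2.  -8.5  1.9] g -0.001
toolz ang 0.213 down [ 0.001 -0.001 -1.   ] q [ 0.28  0.33  1.78 -0.    1.03  0.07]
```

Emit:
move_arm --steps "0 0.001 0.006 0 0 0;0 0 0.006 0 0 0;0 0 0.006 0 0 0;0 0 0.006 0 0 0;0 0 0.006 0 0 0;0 0 0.006 0 0 0;0 0 0.006 0 0 0;0 0 0.006 0 0 0;0 0 0 0 0 0;0 0 0 0 0 0"

```text
time: 8.95
ee_pos: [0.556, 0.1697, 0.2298]
ee_rot: [[-0.002, -0.212, 0.977], [-0.003, 0.977, 0.212], [-1.0, -0.003, -0.003]]
force: [0.6, -12.3, 2.2]
gripper_width: -0.001
```

```bash
python3 -c "
from h import *
st()
a=grab_frame('side')
cv2.imwrite('pics/c4.png',crop(a,190,290,60,160,5))"
```

```text
t 8.95 scale-frame mm [ -4.3 -54.5 229.8] world [0.556  0.1697 0.2298] F(scale) [ -2.  -12.2   2.2] g -0.001
toolz ang 0.213 down [-0.002 -0.003 -1.   ] q [ 0.28  0.36  1.73 -0.    1.05  0.07]
```

View pics/c4.png

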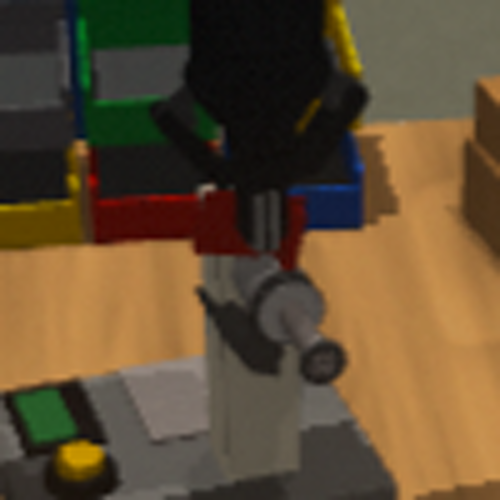

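The collar is back, with the bar bare in front of it at crop (310,340), and the fingertip at (265,220) is bearing against the fin at (295,225). I'll turn further.

Emit:
move_arm --steps "0 0 0.006 0 0 0;0 0 0.006 0 0 0;0 0 0.006 0 0 0;0 0 0.006 0 0 0;0 0 0.004 0 0 0;0 0 0 0 0 0;0 0 0 0 0 0;0 0 0 0 0 0;0 0 0 0 0 0;0 0 0 0 0 0"

```text
time: 10.25
ee_pos: [0.5687, 0.1724, 0.2287]
ee_rot: [[-0.004, -0.212, 0.977], [-0.004, 0.977, 0.212], [-1.0, -0.003, -0.005]]
force: [-0.2, -11.5, -1.9]
gripper_width: 0.007
```

```bash
python3 -c "
from h import *
st()
a=grab_frame('side')
cv2.imwrite('pics/c5.png',crop(a,190,290,60,160,5))"
```

```text
t 10.25 scale-frame mm [  8.7 -54.5 228.7] world [0.5687 0.1724 0.2287] F(scale) [ -2.6 -11.2  -1.9] g 0.007
toolz ang 0.213 down [-0.004 -0.004 -1.   ] q [ 0.28  0.38  1.7  -0.    1.06  0.06]
```

View pics/c5.png

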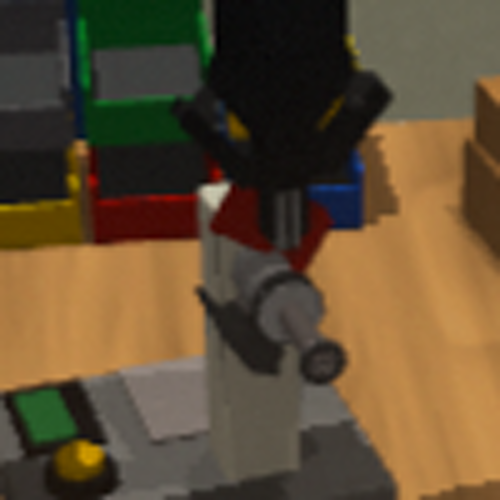

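Emit:
move_arm --steps "0 0 0.005 0 0 0;0 0 0.004 0 0 0;0 0 0 0 0 0;0 0 0 0 0 0;0 0 0 0 0 0;0 0 0 0 0 0;0 0 0 0 0 0;0 0 0 0 0 0;0 0 0 0 0 0;0 0 0 0 0 0"

```text
time: 11.55
ee_pos: [0.5726, 0.1732, 0.2285]
ee_rot: [[-0.006, -0.212, 0.977], [-0.004, 0.977, 0.212], [-1.0, -0.003, -0.007]]
force: [-1.3, -12.0, -2.0]
gripper_width: -0.002
```

```bash
python3 -c "
from h import *
st()
a=grab_frame('side')
cv2.imwrite('pics/c6.png',crop(a,220,270,80,130,12))"
```

```text
t 11.55 scale-frame mm [ 12.6 -54.5 228.5] world [0.5726 0.1732 0.2285] F(scale) [ -3.8 -11.4  -2. ] g -0.002
toolz ang 0.213 down [-0.006 -0.004 -1.   ] q [ 0.28  0.39  1.69 -0.    1.07  0.06]
```

View pics/c6.png

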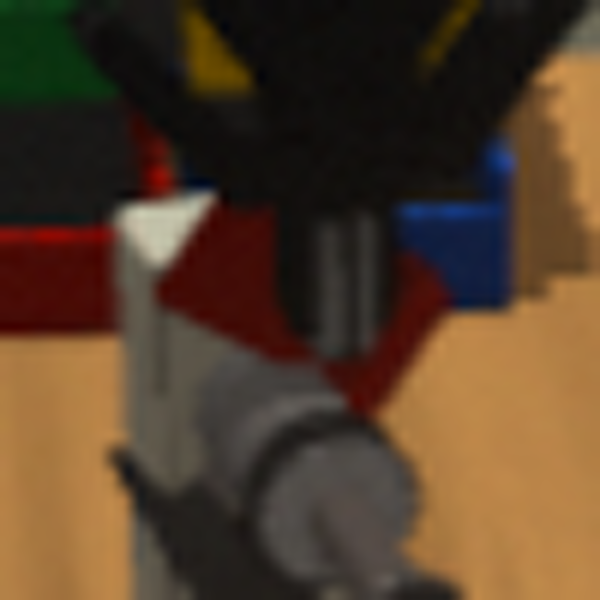

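```bash
python3 -c "
from h import *
q=np.load('scale.npy');c,n=np.cos(q[2]),np.sin(q[2])
W=lambda P:np.array([q[0]+c*P[0]-n*P[1],q[1]+n*P[0]+c*P[1],P[2]])
for ph in np.arange(.4,1.0,.1):
  u=np.array([np.sin(ph),0,np.cos(ph)]);v=np.array([np.cos(ph),0,-np.sin(ph)])
  f=lambda r,t,y:np.round((proj('side',W(np.array([0,y,.2])+r*u+t*v))-[220,80])*12).astype(int).tolist()
  print(round(ph,1),'fin +x edge front',f(.02,.004,-.076),f(.056,.004,-.076),'plate -x edge',f(.02,-.0515,-.05),f(.054,-.0515,-.05))
"
```

```text
0.4 fin +x edge front [354, 427] [408, 293] plate -x edge [119, 332] [167, 205]
0.5 fin +x edge front [360, 430] [427, 301] plate -x edge [134, 316] [195, 191]
0.6 fin +x edge front [366, 434] [445, 310] plate -x edge [151, 300] [224, 181]
0.7 fin +x edge front [371, 439] [461, 322] plate -x edge [169, 286] [253, 173]
0.8 fin +x edge front [376, 444] [476, 335] plate -x edge [189, 274] [283, 168]
0.9 fin +x edge front [380, 450] [490, 349] plate -x edge [209, 264] [313, 166]
```

Projection puts the turn near 0.81 rad: the plate corner seen at (160,295) lies between the φ 0.6 and 0.7 predictions. I'll add a little more, then release forward.

Emit:
move_arm --steps "0 0 0.004 0 0 0;0 0 0.004 0 0 0;0 0 0 0 0 0;0 -0.006 0 0 0 0;0 -0.006 0 0 0 0;0 -0.006 0 0 0 0;0 -0.006 0 0 0 0;0 -0.006 0 0 0 0;0 -0.006 0 0 0 0;0 -0.006 0 0 0 0"

```text
time: 12.85
ee_pos: [0.5809, 0.1567, 0.2293]
ee_rot: [[-0.005, -0.212, 0.977], [0.001, 0.977, 0.212], [-1.0, 0.002, -0.005]]
force: [-4.5, 2.7, 1.7]
gripper_width: -0.003
```

```bash
python3 -c "
from h import *
st()"
```

```text
t 12.85 scale-frame mm [ 17.3 -72.4 229.3] world [0.5809 0.1567 0.2293] F(scale) [-3.9  3.6  1.7] g -0.003
toolz ang 0.213 down [-0.005  0.001 -1.   ] q [0.24 0.39 1.68 0.   1.07 0.03]
```

Emit:
move_arm --steps "0 0 -0.01 0 0 0;0 0 -0.01 0 0 0;-0.05 0 -0.01 0 0 0;-0.1 0 0 0 0 0;-0.1 0 0 0 0 0;-0.1 0 0 0 0 0;0 0 0 0 0 0;0 0 0 0 0 0;0 0 0 0 0 0;0 0 0 0 0 0" --grip -0.2

```text
time: 14.1
ee_pos: [0.568, 0.1525, 0.4039]
ee_rot: [[-0.002, -0.212, 0.977], [-0.0, 0.977, 0.212], [-1.0, 0.0, -0.002]]
force: [-0.1, -0.0, -0.3]
gripper_width: 0.597
```

```bash
python3 -c "
from h import *
st()
a=grab_frame('side')
cv2.imwrite('pics/c7.png',crop(a,220,270,80,130,12))"
```

```text
t 14.1 scale-frame mm [  3.8 -73.8 403.9] world [0.568  0.1525 0.4039] F(scale) [-0.1  0.  -0.3] g 0.597
toolz ang 0.213 down [-0.002 -0.    -1.   ] q [0.24 0.22 1.52 0.   1.41 0.03]
```

View pics/c7.png

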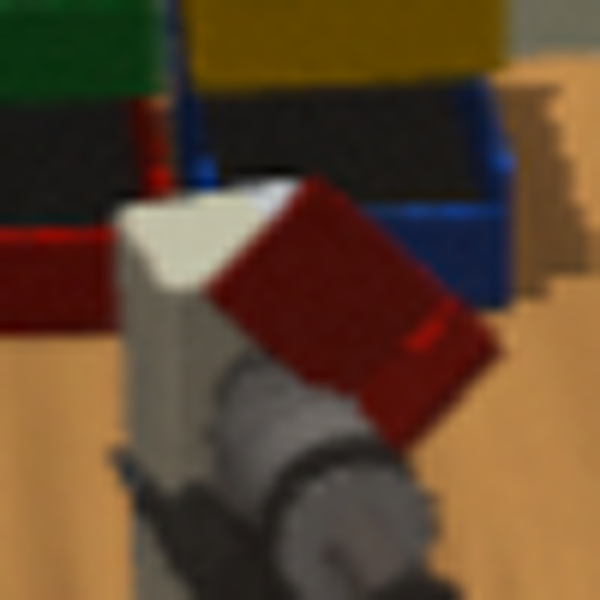

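The collar stays locked back. The plate's -x corner at (210,290) and fin tip at (500,350) match a turn of about 0.9 rad or more. Now the scoop.

Emit:
move_arm --steps "0 0 0 0.0954 0 0;0 0 0 0.0954 0 0;0 0 0 0.0954 0 0;0 0 0 0.0954 0 0;0 0 0 0.0954 0 0;0 0 0 0.0954 0 0;0 0 0 0.0954 0 0;0 -0.0862 0.0681 0 0 0;0 -0.0862 0.0681 0 0 0;0 -0.0862 0.0681 0 0 0" --grip -1

```text
time: 15.4
ee_pos: [0.5406, -0.0114, 0.4048]
ee_rot: [[-0.001, 0.741, 0.671], [0.0, 0.671, -0.741], [-1.0, -0.0, -0.0]]
force: [0.5, 0.2, 0.9]
gripper_width: 0.998
```

Emit:
move_arm --steps "0 -0.0862 0.0681 0 0 0;0 -0.0862 0.0681 0 0 0;0 -0.0862 0.0681 0 0 0;0 -0.0862 0.0681 0 0 0;0 -0.0862 0.0681 0 0 0;0 -0.0862 0.0681 0 0 0;0.08 0 0 0 0 0;0.08 0 0 0 0 0;0 0 0 0 0 0;0 0 0 0 0 0"

```text
time: 16.65
ee_pos: [0.487, -0.3353, 0.3266]
ee_rot: [[0.001, 0.742, 0.671], [-0.001, 0.671, -0.742], [-1.0, 0.0, 0.001]]
force: [0.2, -0.1, 0.1]
gripper_width: 1.004
```

```bash
python3 -c "
from h import *
st()
a=grab_frame('side');b=grab_frame('top')
cv2.imwrite('pics/c8.png',np.hstack([crop(a,190,290,200,300,4),crop(b,280,380,150,250,4)]))"
```

```text
t 16.65 scale-frame mm [-178.6 -533.5  326.6] world [ 0.487  -0.3353  0.3266] F(scale) [ 0.1 -0.1  0.1] g 1.004
toolz ang -0.835 down [ 0.001 -0.001 -1.   ] q [-0.62  0.28  1.61  0.    1.25  0.21]
```

View pics/c8.png

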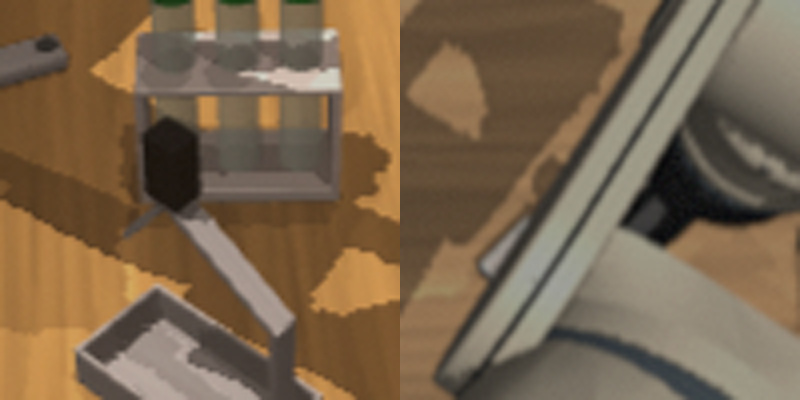

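The grip block is at side crop (172,165), undisturbed, with the rack behind it; the gripper is above the crop. I'll check the projection before descending.

```bash
python3 -c "
from h import *
print(proj('side',[.487,-.3353,.185]),proj('top',[.487,-.3353,.207]),proj('side',[.487,-.3353,.3266]))"
```

```text
[230.62353059 240.2893191 ] [334.19544194 203.11714209] [227.74901991 185.97603479]
```

Emit:
move_arm --steps "0.08 0 0 0 0 0;0.08 0 0 0 0 0;0.06 0 0 0 0 0;0.05 0 0 0 0 0;0.03 0 0 0 0 0;0.015 0 0 0 0 0;0 0 0 0 0 0;0 0 0 0 0 0;0 0 0 0 0 0;0 0 0 0 0 0"

```text
time: 18.0
ee_pos: [0.4865, -0.3351, 0.1683]
ee_rot: [[0.001, 0.742, 0.671], [-0.0, 0.671, -0.742], [-1.0, 0.0, 0.001]]
force: [0.0, 0.3, 0.1]
gripper_width: 1.004
```

Emit:
move_arm --steps "0 0 0 0 0 0;0 0 0 0 0 0;0 0 0 0 0 0;0 0 0 0 0 0;0 0 0 0 0 0;0 0 0 0 0 0;0 0 0 0 0 0;0 0 0 0 0 0;-0.02 0 0 0 0 0;-0.04 0 0 0 0 0" --grip 1 --grip_force 50

```text
time: 19.25
ee_pos: [0.4857, -0.3346, 0.1978]
ee_rot: [[-0.002, 0.742, 0.671], [0.001, 0.671, -0.742], [-1.0, -0.0, -0.002]]
force: [0.2, -0.5, -3.5]
gripper_width: 0.274
```

```bash
python3 -c "
from h import *
st()"
```

```text
t 19.25 scale-frame mm [-179.6 -532.5  197.8] world [ 0.4857 -0.3346  0.1978] F(scale) [ 0.1 -0.6 -3.5] g 0.274
toolz ang -0.836 down [-0.002  0.001 -1.   ] q [-0.62  0.41  1.73  0.    1.    0.21]
```

Emit:
move_arm --steps "-0.085 0 0 0 0 0;-0.085 0 0 0 0 0;-0.085 0 0 0 0 0;-0.085 0 0 0 0 0;-0.085 0 0 0 0 0;0 0 0 -0.0954 0 0;0 0 0 -0.0954 0 0;0 0 0 -0.0954 0 0;0 0 0 -0.0954 0 0;0 0 0 -0.0954 0 0"

```text
time: 20.5
ee_pos: [0.486, -0.3348, 0.4108]
ee_rot: [[-0.0, 0.081, 0.997], [-0.0, 0.997, -0.081], [-1.0, -0.0, -0.0]]
force: [0.9, 1.0, -4.0]
gripper_width: 0.279
```

Emit:
move_arm --steps "0 0 0 -0.0954 0 0;0 0 0 -0.0954 0 0;0 0.0819 0.0442 0 0 0;0 0.0819 0.0442 0 0 0;0 0.0819 0.0442 0 0 0;0 0.0819 0.0442 0 0 0;0 0.0819 0.0442 0 0 0;0 0.0819 0.0442 0 0 0;0 0.0819 0.0442 0 0 0;0 0.0819 0.0442 0 0 0"

```text
time: 21.75
ee_pos: [0.5896, 0.0241, 0.411]
ee_rot: [[0.0, -0.212, 0.977], [-0.0, 0.977, 0.212], [-1.0, -0.0, 0.0]]
force: [0.5, -1.8, -3.1]
gripper_width: 0.275
```

```bash
python3 -c "
from h import *
st()"
```

```text
t 21.75 scale-frame mm [  -2.2 -203.8  411. ] world [0.5896 0.0241 0.411 ] F(scale) [ 0.1 -1.8 -3.1] g 0.275
toolz ang 0.213 down [ 0. -0. -1.] q [ 0.02  0.22  1.5  -0.    1.42 -0.19]
```

Emit:
move_arm --steps "0.07 0 0 0 0 0;0.07 0 0 0 0 0;0.06 0 0 0 0 0;0.06 0 0 0 0 0;0.04 0 0 0 0 0;0.018 0 0 0 0 0;0 0 0 0 0 0;0 0 0 0 0 0;0 0 0 0 0 0;0 0 0 0 0 0"

```text
time: 23.0
ee_pos: [0.59, 0.0226, 0.2519]
ee_rot: [[0.001, -0.212, 0.977], [-0.0, 0.977, 0.212], [-1.0, -0.0, 0.001]]
force: [-0.2, -0.4, -3.2]
gripper_width: 0.276
```

```bash
python3 -c "
from h import *
st()
a=grab_frame('side')
cv2.imwrite('pics/c9.png',crop(a,190,310,60,180,5))"
```

```text
t 23.0 scale-frame mm [  -2.2 -205.4  251.9] world [0.59   0.0226 0.2519] F(scale) [-0.3 -0.3 -3.2] g 0.276
toolz ang 0.213 down [ 0.001 -0.    -1.   ] q [ 0.02  0.35  1.69 -0.    1.1  -0.2 ]
```

View pics/c9.png

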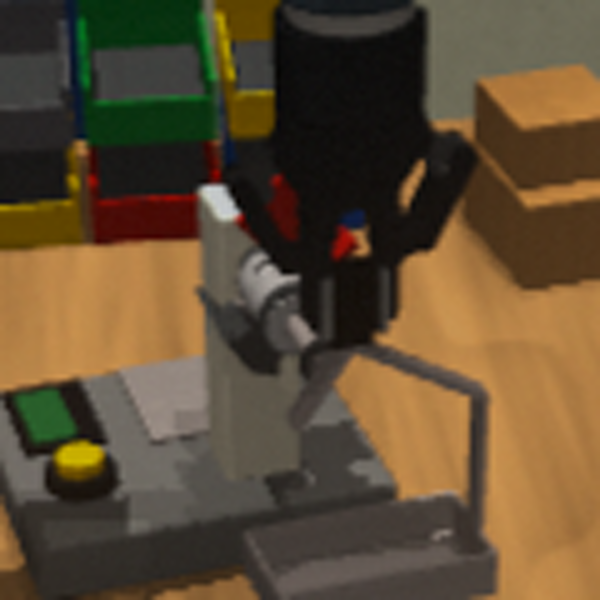

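The hook is in front of the disc end, with the apex above the bar line at crop (320,360) and the tray below. I'll slide it on along +y.

Emit:
move_arm --steps "0 0.02 0 0 0 0;0 0.02 0 0 0 0;0 0.02 0 0 0 0;0 0.02 0 0 0 0;0 0.02 0 0 0 0;0 0.02 0 0 0 0;0 0.02 0 0 0 0;0 0.015 0 0 0 0;0 0.008 0 0 0 0;0 0 0 0 0 0"

```text
time: 24.3
ee_pos: [0.5724, 0.1025, 0.2513]
ee_rot: [[0.0, -0.212, 0.977], [-0.0, 0.977, 0.212], [-1.0, -0.0, -0.0]]
force: [0.5, -0.1, -3.9]
gripper_width: 0.279
```

```bash
python3 -c "
from h import *
st()"
```

```text
t 24.3 scale-frame mm [  -2.5 -123.7  251.3] world [0.5724 0.1025 0.2513] F(scale) [ 0.4 -0.2 -3.9] g 0.279
toolz ang 0.214 down [ 0. -0. -1.] q [ 0.16  0.34  1.71 -0.    1.09 -0.06]
```

No contact so far. Lowering about 28 mm towards seating.

Emit:
move_arm --steps "0.012 0 0 0 0 0;0.012 0 0 0 0 0;0.012 0 0 0 0 0;0.008 0 0 0 0 0;0.006 0 0 0 0 0;0.004 0 0 0 0 0;0.003 0 0 0 0 0;0 0 0 0 0 0;0 0 0 0 0 0;0 0 0 0 0 0"

```text
time: 25.55
ee_pos: [0.5725, 0.1023, 0.223]
ee_rot: [[0.0, -0.212, 0.977], [0.0, 0.977, 0.212], [-1.0, -0.0, 0.0]]
force: [0.1, -0.2, -3.4]
gripper_width: 0.275
```

```bash
python3 -c "
from h import *
st()"
```

```text
t 25.55 scale-frame mm [  -2.4 -123.9  223. ] world [0.5725 0.1023 0.223 ] F(scale) [ 0.1 -0.2 -3.4] g 0.275
toolz ang 0.213 down [ 0.  0. -1.] q [ 0.16  0.37  1.74 -0.    1.04 -0.06]
```

Emit:
move_arm --steps "0.002 0 0 0 0 0;0 0 0 0 0 0;0.002 0 0 0 0 0;0 0 0 0 0 0;0.002 0 0 0 0 0;0 0 0 0 0 0;0 0 0 0 0 0;0 0 0 0 0 0;0 0 0 0 0 0;0 0 0 0 0 0"

```text
time: 26.8
ee_pos: [0.5739, 0.1025, 0.2213]
ee_rot: [[0.004, -0.212, 0.977], [0.001, 0.977, 0.212], [-1.0, -0.0, 0.004]]
force: [2.2, 0.6, 6.9]
gripper_width: 0.272
```

```bash
python3 -c "
from h import *
st()"
```

```text
t 26.8 scale-frame mm [  -1.  -123.9  221.3] world [0.5739 0.1025 0.2213] F(scale) [2.3 0.1 6.9] g 0.272
toolz ang 0.213 down [ 0.004  0.001 -1.   ] q [ 0.16  0.37  1.74  0.    1.03 -0.06]
```

Seated: the upward reaction is about 10 N, and the hook self-centred. I'll ease off the push, then open in two stages to limit the swing.

Emit:
move_arm --steps "-0.003 0 0 0 0 0;0 0 0 0 0 0;0 0 0 0 0 0;0 0 0 0 0 0;0 0 0 0 0 0;0 0 0 0 0 0;0 0 0 0 0 0;0 0 0 0 0 0;0 0 0 0 0 0;0 0 0 0 0 0" --grip 0.3

```text
time: 28.05
ee_pos: [0.5725, 0.1023, 0.2213]
ee_rot: [[-0.0, -0.212, 0.977], [0.0, 0.977, 0.212], [-1.0, 0.0, -0.0]]
force: [0.8, 1.5, -0.5]
gripper_width: 0.35
```

Emit:
move_arm --steps "0 0 0 0 0 0;0 0 0 0 0 0;0 0 0 0 0 0;0 0 0 0 0 0;0 0 0 0 0 0;0 0 0 0 0 0;0 0 0 0 0 0;0 0 0 0 0 0;0 0 0 0 0 0;0 0 0 0 0 0" --grip -1

```text
time: 29.3
ee_pos: [0.5725, 0.1023, 0.2213]
ee_rot: [[0.0, -0.212, 0.977], [-0.0, 0.977, 0.212], [-1.0, -0.0, 0.0]]
force: [0.3, -0.5, 0.6]
gripper_width: 1.001
```

```bash
python3 -c "
from h import *
st()
a=grab_frame('side')
cv2.imwrite('pics/c10.png',crop(a,190,310,60,180,5))"
```

```text
t 29.3 scale-frame mm [  -2.5 -123.9  221.3] world [0.5725 0.1023 0.2213] F(scale) [ 0.2 -0.6  0.6] g 1.001
toolz ang 0.213 down [ 0. -0. -1.] q [ 0.16  0.37  1.74 -0.    1.03 -0.06]
```

View pics/c10.png

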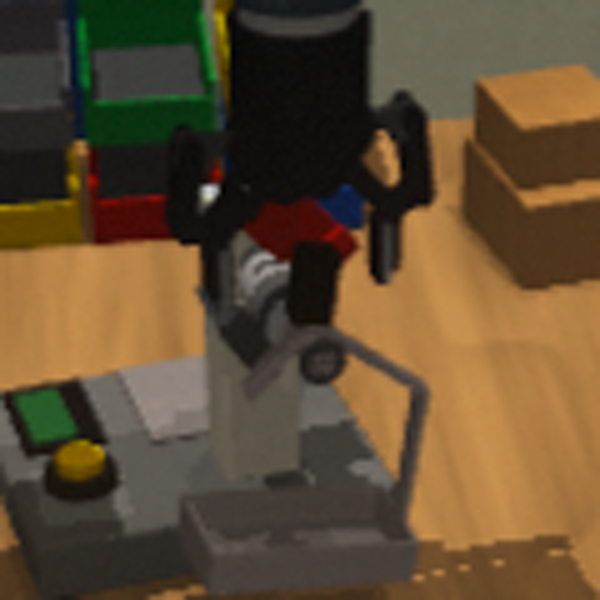

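The scoop hangs freely: block at crop (313,285), slight tilt, fingers wide open on either side, bar disc at (322,360) under the hook. Backing straight up, then over to the button.

Emit:
move_arm --steps "-0.03 0 0 0 0 0;-0.06 0 0 0 0 0;-0.09 0 0 0 0 0;-0.09 0 0 0 0 0;-0.09 0 0 0 0 0;0 0.0877 -0.0737 0 0 0;0 0.0877 -0.0737 0 0 0;0 0.0877 -0.0737 0 0 0;0 0 0 0.11 0 0;0 0 0 0.11 0 0"

```text
time: 30.6
ee_pos: [0.4359, 0.208, 0.4028]
ee_rot: [[0.002, 0.136, 0.991], [0.001, 0.991, -0.136], [-1.0, 0.001, 0.002]]
force: [-0.1, 0.5, -0.7]
gripper_width: 1.0
```

Emit:
move_arm --steps "0 0 0 0.11 0 0;0 0 0 0.11 0 0;0 0 0 0.11 0 0;0 0 0 0.11 0 0;0 0 0 0.11 0 0;0 0 0 0.11 0 0;0 0 0 0.11 0 0;0.08 0 0 0 0 0;0.08 0 0 0 0 0;0.08 0 0 0 0 0" --grip 1

```text
time: 31.85
ee_pos: [0.4369, 0.2076, 0.2815]
ee_rot: [[0.002, 0.974, 0.227], [0.001, 0.227, -0.974], [-1.0, 0.002, -0.0]]
force: [0.7, 0.1, -0.2]
gripper_width: -0.001
```

```bash
python3 -c "
from h import *
st()
a=grab_frame('side')
cv2.imwrite('pics/c11.png',crop(a,190,310,60,180,5))
print(tri((190+79/5,60+458/5),(116.5,235.5)))"
```

```text
t 31.85 scale-frame mm [-112.7    7.7  281.5] world [0.4369 0.2076 0.2815] F(scale) [ 0.7 -0.  -0.2] g -0.001
toolz ang -1.342 down [ 0.002  0.001 -1.   ] q [0.42 0.15 1.89 0.   1.1  1.76]
(array([0.43709492, 0.20813682, 0.06860902]), np.float64(0.0045079616068442185))
```

The picture limit is reached, so I go on by numbers. Descending to just above the button.

Emit:
move_arm --steps "0.09 0 0 0 0 0;0.09 0 0 0 0 0;0.08 0 0 0 0 0;0.06 0 0 0 0 0;0.05 0 0 0 0 0;0.03 0 0 0 0 0;0 0 0 0 0 0;0 0 0 0 0 0;0 0 0 0 0 0;0 0 0 0 0 0"

```text
time: 33.15
ee_pos: [0.4369, 0.2076, 0.082]
ee_rot: [[0.001, 0.974, 0.227], [0.001, 0.227, -0.974], [-1.0, 0.001, -0.0]]
force: [-0.5, 0.1, -0.0]
gripper_width: -0.0
```

```bash
python3 -c "
from h import *
st()
a=grab_frame('side');hsv=cv2.cvtColor(a,cv2.COLOR_BGR2HSV)
m=cv2.inRange(hsv,(0,0,0),(180,255,45));k,l,s,ce=cv2.connectedComponentsWithStats(m)
print([(ce[i].round(1).tolist(),s[i].tolist()) for i in range(1,k) if 240<ce[i][0]<270 and 95<ce[i][1]<140 and s[i,4]>15])
m=cv2.inRange(hsv,(0,150,60),(6,255,255))[90:140,220:280];ys,xs=np.nonzero(m);print('red',xs.min()+220,xs.max()+220,ys.min()+90,ys.max()+90,len(xs))"
```

```text
t 33.15 scale-frame mm [-112.6    7.8   82. ] world [0.4369 0.2076 0.082 ] F(scale) [-0.5  0.2 -0. ] g -0.0
toolz ang -1.342 down [ 0.001  0.001 -1.   ] q [0.42 0.46 2.03 0.   0.65 1.76]
[([251.7, 116.3], [246, 108, 12, 18, 154]), ([252.8, 132.2], [250, 129, 8, 8, 24])]
red 220 260 90 111 297
```

Emit:
move_arm --steps "0.006 0 0 0 0 0;0.006 0 0 0 0 0;0.004 0 0 0 0 0;0.004 0 0 0 0 0;0.004 0 0 0 0 0;0.004 0 0 0 0 0;0.004 0 0 0 0 0;0 0 0 0 0 0;0 0 0 0 0 0;0 0 0 0 0 0"

```text
time: 34.45
ee_pos: [0.4365, 0.2074, 0.0659]
ee_rot: [[-0.0, 0.974, 0.227], [-0.0, 0.227, -0.974], [-1.0, -0.0, 0.0]]
force: [-3.2, -2.0, 12.8]
gripper_width: -0.003
```

```bash
python3 -c "
from h import *
st()"
```

```text
t 34.45 scale-frame mm [-113.1    7.7   65.9] world [0.4365 0.2074 0.0659] F(scale) [-3.5 -1.2 12.8] g -0.003
toolz ang -1.342 down [-0. -0. -1.] q [ 0.42  0.49  2.03 -0.    0.61  1.76]
```

Emit:
move_arm --steps "-0.003 0 0 0 0 0;-0.003 0 0 0 0 0;0 0 0 0 0 0;0 0 0 0 0 0;0 0 0 0 0 0;0 0 0 0 0 0;0 0 0 0 0 0;0 0 0 0 0 0;0 0 0 0 0 0;0 0 0 0 0 0"

```text
time: 35.7
ee_pos: [0.4365, 0.2074, 0.0683]
ee_rot: [[-0.0, 0.974, 0.227], [-0.0, 0.227, -0.974], [-1.0, -0.0, 0.0]]
force: [-1.9, -1.0, 3.2]
gripper_width: 0.001
```

```bash
python3 -c "
from h import *
st()"
```

```text
t 35.7 scale-frame mm [-113.2    7.7   68.3] world [0.4365 0.2074 0.0683] F(scale) [-2.1 -0.6  3.2] g 0.001
toolz ang -1.342 down [-0. -0. -1.] q [0.42 0.49 2.03 0.   0.62 1.76]
```

Spring behaviour confirmed: 12.8 N at the bottom, 3.2 N after 2.4 mm up. So the button was fully pressed. Retreating.

Emit:
move_arm --steps "-0.02 0 0 0 0 0;-0.06 0 0 0 0 0;-0.09 0 0 0 0 0;-0.09 0 0 0 0 0;-0.09 0 0 0 0 0;0 0 0 0 0 0;0 0 0 0 0 0;0 0 0 0 0 0;0 0 0 0 0 0;0 0 0 0 0 0"

```text
time: 36.95
ee_pos: [0.4363, 0.2073, 0.2426]
ee_rot: [[-0.001, 0.974, 0.227], [-0.001, 0.227, -0.974], [-1.0, -0.001, 0.0]]
force: [-0.1, -0.5, 0.1]
gripper_width: -0.0
```

Run:
```python
from h import *
st()
for i in range(2):
    a=grab_frame('side');hsv=cv2.cvtColor(a,cv2.COLOR_BGR2HSV)
    m=cv2.inRange(hsv,(0,0,0),(180,255,45));k,l,s,ce=cv2.connectedComponentsWithStats(m)
    print('block',[(ce[j].round(1).tolist(),s[j].tolist()) for j in range(1,k) if 240<ce[j][0]<270 and 95<ce[j][1]<140 and s[j,4]>15])
    print('stopper',[(ce[j].round(1).tolist()) for j in range(1,k) if 310<ce[j][0]<340 and 180<ce[j][1]<210 and s[j,4]>100])
a0=cv2.imread('pics/side0.png')
for nm,lo,hi,(x0,x1,y0,y1) in(('caps',(45,120,60),(75,255,255),(215,285,180,212)),('gauge',(0,0,100),(180,60,255),(160,215,200,235))):
    for f in(a0,a):
        m=cv2.inRange(cv2.cvtColor(f,cv2.COLOR_BGR2HSV),lo,hi)[y0:y1,x0:x1];ys,xs=np.nonzero(m);print(nm,len(xs),xs.mean().round(1)+x0,ys.mean().round(1)+y0)
```

```text
t 36.95 scale-frame mm [-113.3    7.6  242.6] world [0.4363 0.2073 0.2426] F(scale) [-0.2 -0.4  0.1] g -0.0
toolz ang -1.342 down [-0.001 -0.001 -1.   ] q [ 0.42  0.2   1.92 -0.    1.02  1.76]
block [([251.7, 116.3], [246, 108, 12, 18, 152]), ([253.4, 132.2], [250, 129, 8, 8, 28])]
stopper [[325.6, 195.2]]
block [([251.7, 116.4], [246, 108, 12, 18, 153]), ([253.4, 132.3], [250, 129, 8, 8, 27])]
stopper [[325.4, 195.1]]
caps 252 248.6 191.2
caps 268 248.9 191.1
gauge 247 185.6 216.5
gauge 246 185.7 216.5
```

All at rest and the bystanders are unmoved. Handing in.

```bash
python3 -c "
from bench import *
print(job_done())"
```

```text
the job is handed in; nothing more can be done
None
```

The job is done and handed in at about 37 s of robot time. No verdict was reported.

- **Collar:** I pushed it back by the red thumb piece, turned it to about 0.9 rad (estimated from the picture) and released it. It stayed locked back.
- **Scoop:** I slid it onto the bar from the end, lowered it until the bar took its weight, and let it go. It hung with a slight tilt.
- **Button:** I pressed it fully (12.8 N at the bottom, 3.2 N after lifting 2.4 mm) and then cleared it.

**Last checks:**
- The scoop's grip block showed no movement between frames, to within 0.1 px.
- The stopper, vial caps and gauge case were within 0.3 px of their starting positions.
- The gripper read no contact force.

**Weaker points:**
- The fitted scale pose had residuals of up to about 4 px at a few corners, so I placed the button by its own two-view measurement instead.
- The 12-picture viewing limit ran out before the button press. The later checks were numeric only.
- I saw the locked collar by eye before and just after hanging the scoop. I did not measure it separately at the end.
- I did not measure the button's return to rest directly.

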